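# Shut the cheese keeper's air vent

### The job

The air vent in the lid of the cheese keeper has been left open: slide its flush steel plate fully home over the slots, so that the catch under it drops behind the far ridge and the plate lies flat again. Press the lined thumb end down until you feel it bottom, which tips the catch over the ridge, then drag the plate along under the fingertip. Press with a firm thumb only, never leaning on the plate with more than about 30 N, and leave the jars and the tin beside the keeper alone.

Things in the scene. Friction and masses are not known exactly. Their poses are not given: they have to be found in the camera images.
- keeper: Cheese keeper: low wooden case with glass sides, 160 (its x) by 270 (its y) by 85 mm high, fixed to the counter at any yaw. Origin: centre of the underside, z up. Its flat lid is 85 mm up and has a recess 68 mm wide along y, in which the steel vent plate runs. Open: plate at the -y end, vent slots in view. Shut: plate at the +y end, over the slots.
- recess (a point): Centre of the recess in the keeper's lid, level with the lid's top; axes as the keeper's. The recess is 68 mm wide (x), 174 mm long (y); 26 mm deep where y < 0, 14 mm where y > 0. Two ridges 4 mm high cross its shallow floor: the near one at y = 27 to 32 mm, the far one at y = 68 to 73 mm; the three vent slots lie between them.
- thumb_spot (a point): Centre of the thumb area (36 x 25 mm of fine cross lines, not raised) on the vent plate's top; axes as the keeper's at rest: +y is the way to shut it. A weak spring (1 to 3 N) lets this spot sink until it bottoms on a hidden stop, 4 to 11 mm down, differing each time. Sliding takes 5 to 9 N along +y, more than friction gives before it bottoms: press with 12 to 22 N. The plate bears at most 30 N.
- pin (a point): Middle of the cross pin on which the vent plate rocks like a see-saw, 42 mm (+y) from thumb_spot. Plate: smooth steel, 64 mm wide, 110 mm long, 4 mm thick, no handle, flush with the lid at rest; from 70 mm behind the pin (-y) to 40 mm ahead. A tooth under its front (32 to 38 mm ahead) catches on the ridges while it lies flat, clears them when tipped; pressing ahead of the pin keeps it locked.
- vent_slide (a joint): Travel of the vent plate along the keeper's +y, in m: 0 fully open (starts at 0 to 0.002), 0.060 end stop, fully shut. The tooth meets the near ridge at about 0.004 and is past it at 0.015; it meets the far ridge at about 0.045 and can drop behind it from about 0.057. The plate stays where it is left.
- vent_plate (a joint): Tipping angle of the vent plate on its pin, in rad: 0 lying flat (tooth down), about 0.075 needed to clear a ridge, bottoming at 0.09 to 0.27 (differs each time). A spring returns it to 0 on release, unless the tooth then rests on a ridge.
- capers: Bystander: glass preserve jar with a light screw lid, 69 mm across, 80 mm high; origin at the centre of its underside. Leave it alone.
- tin: Bystander: low round food tin, 86 mm across, 40 mm high; origin at the centre of its underside. Leave it alone.
- spice: Bystander: slim spice jar, 42 mm across, 109 mm high; origin at the centre of its underside. Leave it alone.

How it is judged:
By the outcome, as a careful person would: the job done as asked, in the order asked, and still so for the second after the job is handed in, with the robot touching nothing.
It also fails if it takes over 51 s, if anything falls off the work surface, if the arm or the gripper's body presses on something with over 40 N, if the wrist force passes 120 N, or if a joint passes its speed limit or range.

### The arm

A 7-joint arm with a two-finger parallel gripper is mounted at the origin on a cart in front of the work surface, level with it; the furniture and walls round the work are solid. World frame = base frame: x ahead of the robot, y to its left, z up, the work surface at z = 0. Lengths are in m, angles in rad, forces in N, time in s.
With the tool pointing down it reaches from about 0.4 to 0.85 m from the base axis. Payload 4.5 kg.
Tool frame: the origin (TCP) lies on the centre line of the jaws, within the pads' length; the fingertips stand 8 mm ahead of it and the grasp point (between the pads) lies 11 mm behind it; z points along the fingers, y is the line along which they close (so a half turn about z gives the same grasp; the last joint's range is limited). The gripper opens to 85 mm and grips with 20 to 120 N. Pads are 22 mm wide; open, the fingers measure 114 mm over their backs; the gripper's body (76 mm by 85 mm) begins 54 mm behind the grasp point. The pads swing forward as they close: fully open they stand 13 mm farther back than shut.
Start: joints at [-1.164, 0.689, -0.195, 1.565, 0.157, 0.902, -0.215], TCP at [0.228, 0.582, 0.239] pointing down, gripper open.
Joint ranges: [-3.01, 3.01], [-0.46, 2.08], [-1.47, 1.51], [0.13, 2.56], [-1, 4.14], [0.04, 2.09], [-2.66, 2.66]. Speed limits (rad/s): [2.57, 2.57, 3.14, 3.14, 3.14, 3.14, 3.14].

### API

Orientations are given as a unit quaternion [x, y, z, w].
In Python, from bench import env, viewer, silhouettes gives the robot as it stands.
- The arm moves only by the tool arm_command, never from a script. Its argument "deltas" is a list of rows, each a list of 5 numbers: the opening in per cent of the stroke, from 0 (shut) to 100 (fully open), then the shift along the tool's x, y, z in mm, then the turn about the tool's z in degrees. A call has 1 to 12 rows; each row shifts and turns the commanded pose from where the row before left it, along the tool's axes as they then stand; what a row does not reach is not made up. A row lasts 1/8 s, in which the tool goes at most 62.5 mm and 10.7 degrees, less where a joint would pass 70% of its speed; a pose out of reach is approached as far as the arm can. A call with a gripper value outside its range is refused whole. The fingers move at their own pace and stop on an object; the grip force is fixed at half the most. Time passes only in rows, so rows that do not move let the fingers close. It gives the time, the measured TCP pose, the force, the opening and the grip force at its end, in the units of the state.
- env.get_obs(): the state, without advancing time (a new reading comes with each control period).
- viewer.camera(name): name is "scene" or "top"; returns the picture (400x640x3 uint8, blue, green, red); there is no depth.
- viewer.get_calibration(name): a dict with "fx", "fy", "cx", "cy" (pixels), "xyz" and "attitude" of the camera in the world. Camera axes: x right, y down, z forward; pixel columns grow to the right and rows downward; lengths in m; the calibration is good to about 2 mm. A picture is of the moment at which its call begins. get_calibration takes no time and is no camera call.
- env.sign_off(): hands the job in; it is judged then, once.
Trained networks look in the newest picture that a camera, given by its name, has taken for a name from the list of things; names that differ only in an ending like _2 or _b are one class to them, and where a whole thing is asked for, a point or a joint stands for the part that bears it (a point fixed in the world has none). Each returns a list of dicts, best first, with "conf" (0 to 1); they miss things now and then, are a little off and sometimes report something else, mostly with a low value. They report only what shows in the picture. A call takes as long as a camera call.
- silhouettes(query, camera): "mask" (400x640 bool, what is visible of it) and "extent" ([centre column, centre row, width, height] in pixels, round what is visible of it).
The state is a dict: "time_s": time; "qpos": joint angles; "dq": joint speeds; "joint_efforts": joint torques, N m; "ee_pos": TCP position; "eef_rot": TCP orientation; "force": force on the tool from outside, world axes, zero at the start; "wrist_torque": the same for the moment, N m; "opening": finger opening in m; "finger_force": force on a finger pad.
Only numpy, scipy, OpenCV 4.12 (cv2) and the standard library are available. Lean on these libraries where they do the work, as an engineer would, in place of code of your own. Each camera call takes 0.05 s, during which the arm holds its last target. There are 200 camera calls.

## Working session

There is one attempt and no reset: what is moved stays moved. The work goes in short steps, Python scripts to look and compute and a tool call to move; the robot and the scene stay as the last step left them, time stands still between calls to the robot, and variables do not carry over. Pictures are saved under pics/ and viewed, at most 10 in all, crops included, and the job is handed in when it is done.

Besides the shell and the picture viewer there is one more tool, called after ">>>" by a JSON object that holds its "name" and its "arguments", one argument or row to a line. arm_command: Moves the arm, as the interface text tells. Its arguments: {"type":"object","properties":{"deltas":{"type":"array","items":{"type":"array","items":{"type":"number"}}}},"required":["deltas"]}

```bash
mkdir -p pics; cat > h.py <<'E'
import numpy as np,cv2
from scipy.spatial.transform import Rotation as R
from bench import env,viewer,silhouettes
def cal(n):
    c=viewer.get_calibration(n);a=np.array(c["attitude"],float)
    M=a if a.shape==(3,3) else R.from_quat(a).as_matrix()
    return c,M,np.array(c["xyz"])
def ray(n,uv,z):
    c,M,p=cal(n);d=M@np.array([(uv[0]-c["cx"])/c["fx"],(uv[1]-c["cy"])/c["fy"],1])
    return p+d*(z-p[2])/d[2]
def proj(n,P):
    c,M,p=cal(n);q=M.T@(np.array(P)-p);return q[0]/q[2]*c["fx"]+c["cx"],q[1]/q[2]*c["fy"]+c["cy"]
E
python3 - <<'E'
from h import *
o=env.get_obs();print({k:np.round(v,3) for k,v in o.items()})
for n in("top","scene"):
    im=viewer.camera(n);cv2.imwrite(f"pics/{n}0.png",im)
    print(n,viewer.get_calibration(n))
    for q in("keeper","recess","thumb_spot","pin","capers","tin","spice"):
        for r in silhouettes(q,n)[:2]:
            m=r["mask"].astype(np.uint8);c=max(cv2.findContours(m,0,2)[0],key=cv2.contourArea,default=None)
            rr=cv2.minAreaRect(c) if c is not None else None
            z={"keeper":.085,"capers":.08,"tin":.04,"spice":.109}.get(q,.085)
            print(q,round(r["conf"],2),np.round(r["extent"]),m.sum(),np.round(np.array([ray(n,u,z)[:2] for u in cv2.boxPoints(rr)]),3).tolist() if rr else "")
E
```

```text
{'time_s': np.float64(0.0), 'qpos': array([-1.164,  0.69 , -0.195,  1.566,  0.157,  0.902, -0.215]), 'dq': array([ 0.001,  0.   ,  0.002, -0.001,  0.   , -0.   ,  0.001]), 'joint_efforts': array([-0.0000e+00, -5.3961e+01, -1.2670e+00, -1.5854e+01,  9.0000e-03,
        1.0000e-02, -0.0000e+00]), 'ee_pos': array([0.227, 0.581, 0.238]), 'eef_rot': array([ 0.185,  0.983, -0.001, -0.   ]), 'force': array([ 0.373,  0.308, -0.171]), 'wrist_torque': array([-0.002, -0.007, -0.029]), 'finger_force': np.float64(0.0), 'opening': np.float64(0.085)}
top {'fx': 397.83977926639085, 'fy': 397.83977926639085, 'cx': 315.07441746997074, 'cy': 199.18177392413324, 'xyz': array([ 0.40315023, -0.00506624,  1.51731651]), 'attitude': array([-0.70244121,  0.71072475, -0.02438116,  0.02919319])}
keeper 0.82 [324. 196.  71.  88.] 3363 [[0.605, 0.112], [0.689, -0.031], [0.448, -0.168], [0.367, -0.026]]
keeper 0.61 [429. 181.  19.  17.] 211 [[0.588, -0.369], [0.619, -0.433], [0.579, -0.451], [0.548, -0.388]]
recess 0.64 [325. 196.  74.  81.] 3368 [[0.596, 0.118], [0.686, -0.026], [0.451, -0.169], [0.364, -0.027]]

[... 790 characters left out ...]
 4055 [[0.336, -0.052], [0.6, 0.139], [0.685, -0.031], [0.414, -0.194]]
recess 0.74 [320. 213.  64.  83.] 4047 [[0.337, -0.052], [0.604, 0.138], [0.686, -0.031], [0.413, -0.193]]
thumb_spot 0.74 [323. 200.  27.  29.] 555 [[0.485, -0.012], [0.594, 0.054], [0.62, -0.009], [0.511, -0.071]]
pin 0.77 [322. 198.  24.  30.] 538 [[0.486, -0.013], [0.587, 0.051], [0.614, -0.01], [0.513, -0.07]]
capers 0.62 [224. 154.  20.  22.] 448 [[0.473, 0.464], [0.525, 0.411], [0.442, 0.306], [0.393, 0.357]]
tin 0.89 [393. 297.  32.  30.] 839 [[0.389, -0.367], [0.481, -0.322], [0.523, -0.399], [0.43, -0.439]]
spice 0.77 [428. 269.  21.  29.] 414 [[0.502, -0.413], [0.598, -0.388], [0.609, -0.428], [0.513, -0.451]]
```

View pics/top0.png

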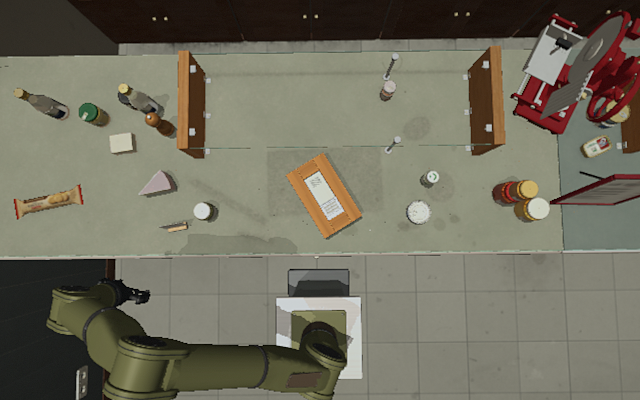

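View pics/scene0.png

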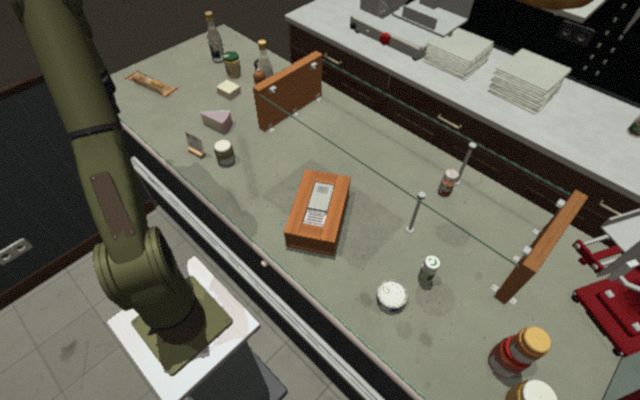

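```bash
python3 - <<'E'
from h import *
a=cv2.imread("pics/top0.png")[145:245,280:370];b=cv2.imread("pics/scene0.png")[160:260,275:365]
f=lambda i:cv2.resize(i,(400,444),interpolation=cv2.INTER_CUBIC)
cv2.imwrite("pics/crop.png",np.hstack([f(a),f(b)]))
E
```

```text
(no output)
```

View pics/crop.png

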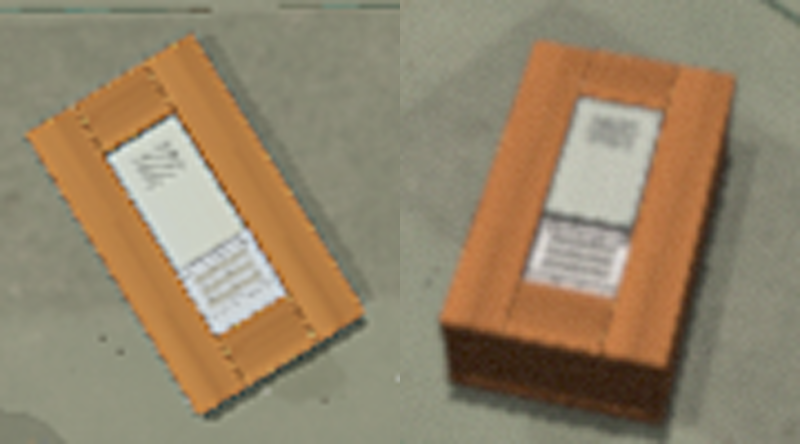

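```bash
python3 - <<'E'
from h import *
def tri(a,b):
    from scipy.optimize import least_squares
    s=least_squares(lambda P:np.r_[np.subtract(proj("top",P),a),np.subtract(proj("scene",P),b)],[.6,0,.3]);return np.round(s.x,3),round(s.cost,1)
print("glass",tri((205,148),(262,98)),tri((470,150),(520,262)))
print("posts tops",tri((397,138),(422,195)),tri((394,57),(472,147)))
for z in(.1,.2,.3,.4,.5):print(z,ray("top",(320,148),z)[:2])
t=lambda x,y:ray("top",(280+x/4.444,145+y/4.444),.085)[:2]
s=lambda x,y:ray("scene",(275+(x-400)/4.444,160+y/4.444),.085)[:2]
for n,f,L,Rr,T in(("top",t,[(190,35),(27,133),(205,415),(365,315)],[(107,155),(175,113),(288,297),(215,333)],(160,165)),
 ("scene",s,[(735,75),(535,42),(442,325),(668,366)],[(580,97),(662,107),(620,297),(525,283)],(614,127))):
    L=np.array([f(*p) for p in L]);Q=np.array([f(*p) for p in Rr])
    for A in(L,Q):
        d=(A[2]+A[3]-A[0]-A[1])/2;w=A[1]-A[0]
        print(n,"c",A.mean(0).round(4),"len",np.linalg.norm(d).round(3),"w",np.linalg.norm(w).round(3),"ydir deg",np.degrees(np.arctan2(d[1],d[0])).round(1))
    print("thumb",f(*T))
o=env.get_obs();print(R.from_quat(o["eef_rot"]).as_matrix().round(3))
E
```

```text
glass (array([0.669, 0.377, 0.206]), np.float64(13.8)) (array([ 0.698, -0.573,  0.152]), np.float64(137.8))
posts tops (array([ 0.709, -0.277,  0.179]), np.float64(0.3)) (array([ 0.997, -0.276,  0.174]), np.float64(0.0))
0.1 [ 0.69578003 -0.01592065]
0.2 [ 0.67513328 -0.01515481]
0.3 [ 0.65448653 -0.01438897]
0.4 [ 0.63383978 -0.01362312]
0.5 [ 0.61319303 -0.01285728]
top c [ 0.5256 -0.029 ] len 0.27 w 0.156 ydir deg -148.7
top c [ 0.5252 -0.0288] len 0.173 w 0.065 ydir deg -149.4
thumb [ 5.73868303e-01 -1.03817245e-05]
scene c [ 0.5253 -0.0286] len 0.268 w 0.158 ydir deg -148.6
scene c [ 0.5262 -0.0287] len 0.175 w 0.063 ydir deg -147.7
thumb [0.57879666 0.00492961]
[[-0.931  0.364  0.   ]
 [ 0.364  0.931  0.   ]
 [ 0.     0.    -1.   ]]
```

>>> {"name": "arm_command", "arguments": {
  "deltas": [
    [0,-44.5,-34.5,0,0],
    [0,-44.5,-34.5,0,0],
    [0,-44.5,-34.5,0,0],
    [0,-44.5,-34.5,0,0],
    [0,-44.5,-34.5,0,0],
    [0,-44.5,-34.5,0,0],
    [0,-44.5,-34.5,0,0],
    [0,-44.5,-34.5,0,0],
    [0,-44.5,-34.5,0,0],
    [0,-44.5,-34.5,0,0],
    [0,-44.5,-34.5,0,0],
    [0,0,0,0,0]
  ]
}}

```text
time_s: 2.3
ee_pos: [0.5475, 0.0441, 0.2391]
eef_rot: [0.19, 0.982, -0.001, 0.001]
force: [-1.8, 0.7, 0.2]
opening: 0.0
finger_force: 0.0
```

>>> {"name": "arm_command", "arguments": {
  "deltas": [
    [0,0,0,0,10.6],
    [0,0,0,0,10.6],
    [0,0,0,0,10.6],
    [0,0,0,0,10.6],
    [0,0,0,0,10.6],
    [0,0,0,0,10.6],
    [0,0,0,0,10.6],
    [0,0,0,0,10.6],
    [0,0,0,0,10.6],
    [0,0,0,0,10.6],
    [0,0,0,0,10.6],
    [0,0,0,0,10.6]
  ]
}}

```text
time_s: 3.8
ee_pos: [0.5448, 0.0519, 0.2393]
eef_rot: [0.963, 0.269, 0.0, -0.001]
force: [0.2, -0.0, 0.5]
opening: 0.0001
finger_force: 0.0
```

>>> {"name": "arm_command", "arguments": {
  "deltas": [
    [0,-1.4,29,0,0],
    [0,0,29.7,0,0],
    [0,0,0,35,0],
    [0,0,0,35,0],
    [0,0,0,25,0],
    [0,0,0,0,0],
    [0,0,0,0,0]
  ]
}}

```text
time_s: 4.68
ee_pos: [0.5753, 0.0002, 0.1452]
eef_rot: [0.963, 0.271, 0.001, 0.0]
force: [0.3, -0.3, 0.1]
opening: -0.0
finger_force: 0.0
```

```bash
python3 - <<'E'
from h import *
o=env.get_obs();print({k:np.round(o[k],4) for k in("qpos","ee_pos","eef_rot","force","time_s")})
ims=[]
for n in("top","scene"):
    im=viewer.camera(n);P=o["ee_pos"]+[0,0,-.008]
    u=proj(n,P);v=proj(n,[.574,.001,.085]);print(n,u,v)
    x,y=int(v[0])-45,int(v[1])-50
    ims.append(cv2.resize(im[y:y+100,x:x+90],(400,444),interpolation=cv2.INTER_CUBIC))
cv2.imwrite("pics/c2.png",np.hstack(ims))
E
```

```text
{'qpos': array([-0.259 ,  0.7767,  0.312 ,  1.8214, -0.39  ,  0.6026, -0.7282]), 'ee_pos': array([5.753e-01, 2.000e-04, 1.452e-01]), 'eef_rot': array([9.625e-01, 2.713e-01, 8.000e-04, 0.000e+00]), 'force': array([ 0.3425, -0.3374,  0.0511]), 'time_s': np.float64(4.675)}
top (np.float64(315.87918396804827), np.float64(179.94894771967503)) (np.float64(315.72427656730457), np.float64(182.09599489358584))
scene (np.float64(323.67672811253107), np.float64(179.59589877295122)) (np.float64(323.01750425835337), np.float64(190.01538983106872))
```

View pics/c2.png

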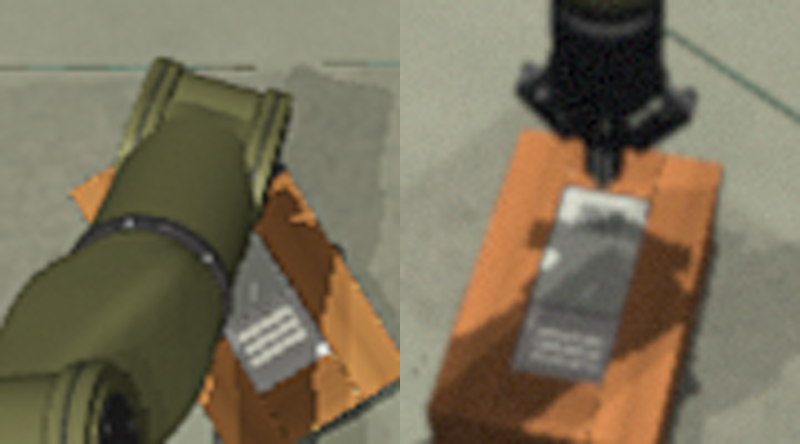

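>>> {"name": "arm_command", "arguments": {
  "deltas": [
    [0,0,0,25,0],
    [0,0,0,20,0],
    [0,0,0,2,0],
    [0,0,0,0,0],
    [0,0,0,0,0]
  ]
}}

```text
time_s: 5.4
ee_pos: [0.5755, -0.0005, 0.0984]
eef_rot: [0.963, 0.271, 0.001, 0.0]
force: [-0.5, 0.2, 0.8]
opening: -0.0002
finger_force: 0.0
```

>>> {"name": "arm_command", "arguments": {
  "deltas": [
    [0,0,0,2,0],
    [0,0,0,2,0],
    [0,0,0,2,0],
    [0,0,0,0,0],
    [0,0,0,0,0]
  ]
}}

```text
time_s: 6.02
ee_pos: [0.5749, -0.0003, 0.0914]
eef_rot: [0.963, 0.271, 0.0, -0.0]
force: [-0.2, 0.4, 1.0]
opening: -0.0002
finger_force: 0.8
```

>>> {"name": "arm_command", "arguments": {
  "deltas": [
    [0,0,0,1,0],
    [0,0,0,0.5,0],
    [0,0,0,0,0]
  ]
}}

```text
time_s: 6.4
ee_pos: [0.5749, -0.0004, 0.0898]
eef_rot: [0.963, 0.271, 0.0, -0.0]
force: [-0.0, 0.2, 2.3]
opening: 0.0003
finger_force: 1.0
```

>>> {"name": "arm_command", "arguments": {
  "deltas": [
    [0,0,0,1,0],
    [0,0,0,0,0]
  ]
}}

```text
time_s: 6.65
ee_pos: [0.5748, -0.0004, 0.0887]
eef_rot: [0.963, 0.271, 0.0, -0.0]
force: [1.4, 1.2, 1.5]
opening: -0.0001
finger_force: 1.1
```

>>> {"name": "arm_command", "arguments": {
  "deltas": [
    [0,0,0,1,0],
    [0,0,0,0,0]
  ]
}}

```text
time_s: 6.9
ee_pos: [0.5748, -0.0004, 0.0877]
eef_rot: [0.963, 0.271, 0.0, 0.0]
force: [0.9, 0.1, 2.8]
opening: 0.0002
finger_force: 1.2
```

>>> {"name": "arm_command", "arguments": {
  "deltas": [
    [0,0,0,1,0],
    [0,0,0,0,0]
  ]
}}

```text
time_s: 7.15
ee_pos: [0.5747, -0.0005, 0.0867]
eef_rot: [0.963, 0.271, 0.0, 0.0]
force: [0.2, 1.1, 2.9]
opening: -0.0
finger_force: 1.3
```

>>> {"name": "arm_command", "arguments": {
  "deltas": [
    [0,0,0,0.7,0],
    [0,0,0,0,0]
  ]
}}

```text
time_s: 7.4
ee_pos: [0.5747, -0.0005, 0.086]
eef_rot: [0.963, 0.271, -0.0, -0.0]
force: [0.7, 0.6, 3.5]
opening: 0.0002
finger_force: 1.5
```

>>> {"name": "arm_command", "arguments": {
  "deltas": [
    [0,0,0,0.7,0],
    [0,0,0,0,0]
  ]
}}

```text
time_s: 7.65
ee_pos: [0.5747, -0.0005, 0.0856]
eef_rot: [0.963, 0.271, 0.0, -0.0]
force: [-0.4, 0.3, 5.7]
opening: -0.0002
finger_force: 2.7
```

>>> {"name": "arm_command", "arguments": {
  "deltas": [
    [0,0,0,0.7,0],
    [0,0,0,0,0]
  ]
}}

```text
time_s: 7.9
ee_pos: [0.5747, -0.0006, 0.0853]
eef_rot: [0.963, 0.271, 0.0, -0.0]
force: [-0.9, 0.6, 9.8]
opening: -0.0002
finger_force: 4.3
```

>>> {"name": "arm_command", "arguments": {
  "deltas": [
    [0,0,0,0.7,0],
    [0,0,0,0,0]
  ]
}}

```text
time_s: 8.15
ee_pos: [0.5747, -0.0006, 0.0851]
eef_rot: [0.963, 0.271, 0.0, -0.0]
force: [-1.1, 0.2, 12.2]
opening: 0.0003
finger_force: 6.1
```

>>> {"name": "arm_command", "arguments": {
  "deltas": [
    [0,0,0,0.7,0],
    [0,0,0,0.6,0],
    [0,0,0,0,0]
  ]
}}

```text
time_s: 8.52
ee_pos: [0.5748, -0.0006, 0.0847]
eef_rot: [0.963, 0.271, 0.001, -0.0]
force: [-2.8, 0.5, 20.2]
opening: 0.0
finger_force: 9.5
```

>>> {"name": "arm_command", "arguments": {
  "deltas": [
    [0,-1,0,0,0],
    [0,-1,0,0,0],
    [0,-1,0,0,0],
    [0,0,0,0,0]
  ]
}}

```text
time_s: 9.02
ee_pos: [0.5746, -0.0007, 0.0849]
eef_rot: [0.962, 0.271, 0.003, -0.0]
force: [0.4, 2.5, 16.5]
opening: 0.0003
finger_force: 8.6
```

>>> {"name": "arm_command", "arguments": {
  "deltas": [
    [0,-1,0,0,0],
    [0,-1,0,0,0],
    [0,-1,0,0,0],
    [0,0,0,0,0]
  ]
}}

```text
time_s: 9.52
ee_pos: [0.5745, -0.0008, 0.085]
eef_rot: [0.962, 0.272, 0.005, -0.0]
force: [4.0, 5.0, 13.9]
opening: 0.0001
finger_force: 7.8
```

>>> {"name": "arm_command", "arguments": {
  "deltas": [
    [0,-1,0,0,0],
    [0,-1,0,0,0],
    [0,0,0,0,0]
  ]
}}

```text
time_s: 9.9
ee_pos: [0.5737, -0.0012, 0.0851]
eef_rot: [0.962, 0.272, 0.006, -0.0]
force: [6.1, 6.4, 12.7]
opening: 0.0001
finger_force: 7.4
```

>>> {"name": "arm_command", "arguments": {
  "deltas": [
    [0,0,0,0.8,0],
    [0,0,0,0.8,0],
    [0,-1,0,0,0],
    [0,-1,0,0,0],
    [0,0,0,0,0]
  ]
}}

```text
time_s: 10.52
ee_pos: [0.5736, -0.0013, 0.0847]
eef_rot: [0.962, 0.273, 0.008, -0.0]
force: [7.1, 8.8, 21.4]
opening: 0.0002
finger_force: 11.3
```

>>> {"name": "arm_command", "arguments": {
  "deltas": [
    [0,-1,0,0,0],
    [0,-1,0,0,0],
    [0,0,0,0,0]
  ]
}}

```text
time_s: 10.9
ee_pos: [0.5725, -0.0018, 0.0847]
eef_rot: [0.962, 0.273, 0.009, -0.0]
force: [7.2, 9.8, 19.3]
opening: -0.0002
finger_force: 11.1
```

>>> {"name": "arm_command", "arguments": {
  "deltas": [
    [0,-1.5,0,0,0],
    [0,-1.5,0,0,0],
    [0,-1.5,0,0,0],
    [0,-1.5,0,0,0]
  ]
}}

```text
time_s: 11.4
ee_pos: [0.568, -0.0046, 0.0847]
eef_rot: [0.962, 0.273, 0.009, -0.001]
force: [7.8, 9.6, 20.7]
opening: 0.0001
finger_force: 11.2
```

```bash
python3 - <<'E'
from h import *
o=env.get_obs();print({k:np.round(o[k],4) for k in("ee_pos","force","time_s")})
im=viewer.camera("scene")
u,v=278,140;b=cv2.imread("pics/scene0.png")
f=lambda i:cv2.resize(i[v+25:v+95,u:u+70],(400,400),interpolation=cv2.INTER_CUBIC)
cv2.imwrite("pics/c3.png",np.hstack([f(b),f(im)]))
E
```

```text
{'ee_pos': array([ 0.568 , -0.0046,  0.0847]), 'force': array([ 7.8499,  9.6087, 20.7024]), 'time_s': np.float64(11.4)}
```

View pics/c3.png

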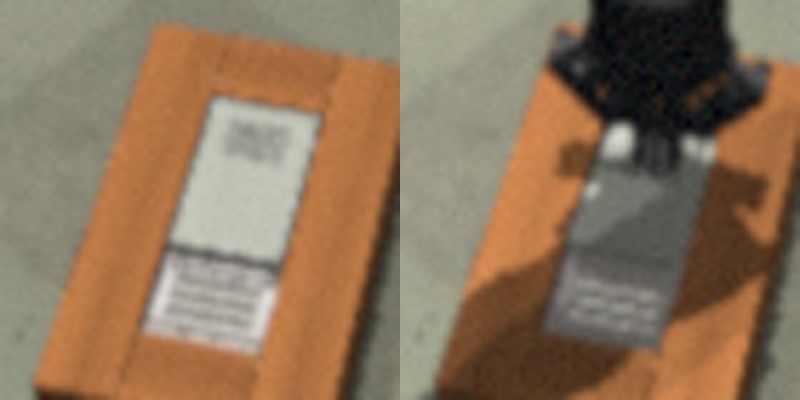

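>>> {"name": "arm_command", "arguments": {
  "deltas": [
    [0,-1.5,0,0,0],
    [0,-1.5,0,0,0],
    [0,-1.5,0,0,0],
    [0,-1.5,0,0,0],
    [0,-1.5,0,0,0],
    [0,-1.5,0,0,0]
  ]
}}

```text
time_s: 12.2
ee_pos: [0.5603, -0.0092, 0.0847]
eef_rot: [0.962, 0.273, 0.009, -0.001]
force: [8.2, 10.1, 21.8]
opening: 0.0002
finger_force: 11.6
```

>>> {"name": "arm_command", "arguments": {
  "deltas": [
    [0,-1.5,0,0,0],
    [0,-1.5,0,0,0],
    [0,-1.5,0,0,0],
    [0,-1.5,0,0,0],
    [0,-1.5,0,0,0],
    [0,-1.5,0,0,0]
  ]
}}

```text
time_s: 12.95
ee_pos: [0.5527, -0.0137, 0.0847]
eef_rot: [0.962, 0.273, 0.009, -0.001]
force: [8.3, 10.3, 21.9]
opening: 0.0004
finger_force: 11.9
```

>>> {"name": "arm_command", "arguments": {
  "deltas": [
    [0,-1.5,0,-0.3,0],
    [0,-1.5,0,0,0],
    [0,-1.5,0,0,0],
    [0,-1.5,0,0,0],
    [0,-1.5,0,0,0],
    [0,-1.5,0,0,0]
  ]
}}

```text
time_s: 13.7
ee_pos: [0.5446, -0.0186, 0.0847]
eef_rot: [0.962, 0.273, 0.009, -0.001]
force: [7.7, 11.6, 20.0]
opening: 0.0002
finger_force: 11.6
```

>>> {"name": "arm_command", "arguments": {
  "deltas": [
    [0,-1.5,0,0,0],
    [0,-1.5,0,0,0],
    [0,-1.5,0,0,0],
    [0,-1.5,0,0,0],
    [0,-1.5,0,0,0],
    [0,-1.5,0,0,0]
  ]
}}

```text
time_s: 14.45
ee_pos: [0.537, -0.0232, 0.0847]
eef_rot: [0.962, 0.273, 0.009, -0.001]
force: [8.4, 12.0, 22.8]
opening: -0.0001
finger_force: 12.0
```

```bash
python3 - <<'E'
from h import *
o=env.get_obs();print({k:np.round(o[k],4) for k in("ee_pos","force","time_s")})
im=viewer.camera("scene");d=np.array([-.854,-.521]);print("travel",(o["ee_pos"][:2]-[.5748,-.0006])@d)
u,v=278,140;b=cv2.imread("pics/scene0.png")
f=lambda i:cv2.resize(i[v+25:v+95,u:u+70],(400,400),interpolation=cv2.INTER_CUBIC)
cv2.imwrite("pics/c4.png",np.hstack([f(b),f(im)]))
E
```

```text
{'ee_pos': array([ 0.537 , -0.0232,  0.0847]), 'force': array([ 8.3534, 12.0177, 22.8074]), 'time_s': np.float64(14.45)}
travel 0.04405692698689126
```

View pics/c4.png

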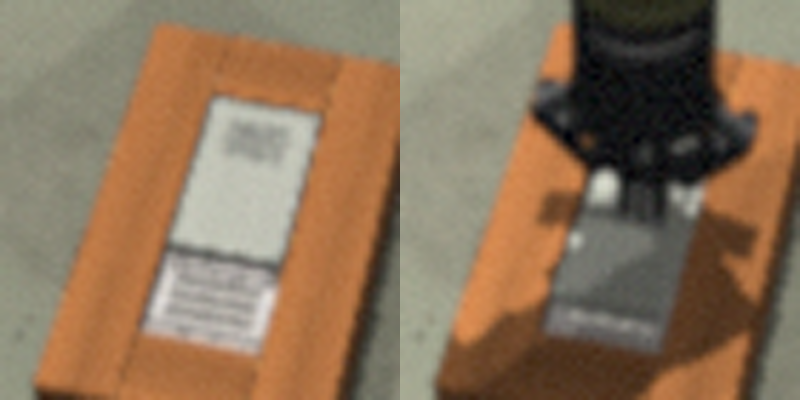

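The plate follows the finger: its front edge is now near row 310 of the right crop, with only the last slot showing. I'll carry on gently to the end stop.

>>> {"name": "arm_command", "arguments": {
  "deltas": [
    [0,-1.5,0,-0.3,0],
    [0,-1.5,0,0,0],
    [0,-1.5,0,0,0],
    [0,-1.5,0,0,0],
    [0,-1.5,0,0,0],
    [0,-1.5,0,0,0]
  ]
}}

```text
time_s: 15.25
ee_pos: [0.5289, -0.0281, 0.0847]
eef_rot: [0.962, 0.273, 0.008, -0.001]
force: [8.5, 11.4, 20.9]
opening: -0.0004
finger_force: 11.6
```

>>> {"name": "arm_command", "arguments": {
  "deltas": [
    [0,-1,0,0,0],
    [0,-1,0,0,0],
    [0,-1,0,0,0],
    [0,-1,0,0,0]
  ]
}}

```text
time_s: 15.75
ee_pos: [0.5255, -0.0301, 0.0847]
eef_rot: [0.962, 0.273, 0.008, -0.001]
force: [7.8, 11.4, 20.3]
opening: 0.0
finger_force: 11.8
```

>>> {"name": "arm_command", "arguments": {
  "deltas": [
    [0,-1,0,0,0],
    [0,-1,0,0,0],
    [0,-0.5,0,0,0],
    [0,0,0,0,0]
  ]
}}

```text
time_s: 16.25
ee_pos: [0.5236, -0.0312, 0.0847]
eef_rot: [0.962, 0.274, 0.008, -0.001]
force: [9.3, 11.9, 20.4]
opening: -0.0003
finger_force: 11.6
```

>>> {"name": "arm_command", "arguments": {
  "deltas": [
    [0,-1,0,0,0],
    [0,-1,0,0,0],
    [0,0,0,0,0]
  ]
}}

```text
time_s: 16.62
ee_pos: [0.5235, -0.0313, 0.0848]
eef_rot: [0.962, 0.274, 0.01, -0.001]
force: [10.5, 13.9, 18.8]
opening: -0.0
finger_force: 11.2
```

>>> {"name": "arm_command", "arguments": {
  "deltas": [
    [0,1.5,0,-0.4,0],
    [0,1.5,0,-0.4,0],
    [0,1.5,0,-0.4,0],
    [0,0,0,0,0]
  ]
}}

```text
time_s: 17.12
ee_pos: [0.5236, -0.0312, 0.0849]
eef_rot: [0.962, 0.273, 0.006, -0.001]
force: [6.7, 9.3, 15.3]
opening: 0.0002
finger_force: 8.3
```

>>> {"name": "arm_command", "arguments": {
  "deltas": [
    [0,1.5,0,-0.4,0],
    [0,1.5,0,-0.4,0],
    [0,1.5,0,-0.4,0],
    [0,0,0,0,0]
  ]
}}

```text
time_s: 17.62
ee_pos: [0.5239, -0.0309, 0.0852]
eef_rot: [0.962, 0.272, 0.003, -0.001]
force: [3.1, 4.7, 10.7]
opening: -0.0001
finger_force: 5.5
```

Lateral load is mostly gone; lift straight up.

>>> {"name": "arm_command", "arguments": {
  "deltas": [
    [0,1,0,-1,0],
    [0,1,0,-1,0],
    [0,0,0,-2,0],
    [0,0,0,-2,0],
    [0,0,0,-3,0],
    [0,0,0,-5,0],
    [0,0,0,-10,0],
    [0,0,0,-25,0],
    [0,0,0,-40,0],
    [0,0,0,-40,0],
    [0,0,0,0,0]
  ]
}}

```text
time_s: 19.0
ee_pos: [0.5246, -0.0326, 0.2162]
eef_rot: [0.963, 0.271, 0.003, 0.001]
force: [0.6, 0.5, -0.9]
opening: -0.0
finger_force: 0.0
```

>>> {"name": "arm_command", "arguments": {
  "deltas": [
    [0,0,-50,0,0],
    [0,0,-50,0,0],
    [0,0,-50,0,0],
    [0,0,-50,0,0],
    [0,0,-50,0,0],
    [0,0,0,0,0],
    [0,0,0,0,0]
  ]
}}

```text
time_s: 19.88
ee_pos: [0.3925, 0.1807, 0.2128]
eef_rot: [0.963, 0.271, -0.0, 0.0]
force: [-0.3, 0.3, 0.2]
opening: -0.0001
finger_force: 0.0
```

```bash
python3 - <<'E'
from h import *
u,v=278,140;b=cv2.imread("pics/scene0.png");im=viewer.camera("scene");t=viewer.camera("top")
o=env.get_obs();print(o["ee_pos"],o["force"])
f=lambda i,u,v:cv2.resize(i[v+25:v+95,u:u+70],(400,400),interpolation=cv2.INTER_CUBIC)
cv2.imwrite("pics/c5.png",np.hstack([f(im,u,v),f(t,290,140)]))
E
```

```text
[0.39319661 0.17990776 0.21299174] [ 0.93865639 -0.61149333 -0.93250212]
```

View pics/c5.png

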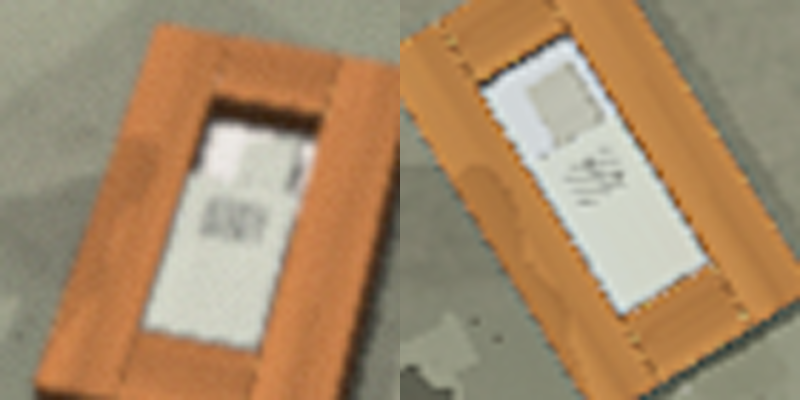

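The plate now lies flat against the front end of the recess with all slots covered, and the robot is clear of it.

```bash
python3 -c "
from bench import env
print(env.sign_off())"
```

```text
the job is handed in; nothing more can be done
None
```

I slid the vent plate home to its end stop and released it. In the last pictures it lies flat over the slots, which suggests the catch dropped behind the far ridge. The highest press I read was about 23 N, the jars and tin were not touched, and the job was handed in at about 20 s.

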